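# Gauge and colour-read a bake-time series of shortbread

## Robot

A 6-joint arm with a two-finger parallel gripper is mounted at the origin on a cart in front of the work surface, level with it; the furniture and walls round the work are solid. World frame = base frame: x ahead of the robot, y to its left, z up, the work surface at z = 0. Lengths are in mm, angles in rad, forces in N, time in s.
With the tool pointing down it reaches from about 275 to 825 mm from the base axis. Payload 4.9 kg.
Tool frame: the origin (TCP) lies at the very end of the fingers, on their centre line; the grasp point (between the pads) lies 19 mm behind it; z points along the fingers, y is the direction in which the jaws open and shut (so a half turn about z gives the same grasp; the last joint's range is limited). The gripper opens to 85 mm and grips with 20 to 120 N. Pads are 22 mm wide; open, the fingers measure 114 mm over their backs; the gripper's body (76 mm by 85 mm) begins 54 mm behind the grasp point. The pads swing forward as they close: fully open they stand 13 mm farther back than shut.
Start: joints at [-1.365, 0.326, -0.193, 1.052, 0, 1.437], TCP at [183.327, -518.565, 231.281] pointing down, gripper open.
Joint ranges: [-2.65, 2.65], [-0.97, 1.79], [-1.3, 1.35], [-1.93, 2.1], [-1.47, 1.37], [-3.14, 3.14]. Speed limits (rad/s): [2.57, 2.57, 3.14, 3.14, 3.14, 3.14].

## Interface

Orientations are given as [roll, pitch, yaw] about the fixed x, y, z axes, in that order (R = Rz(yaw) Ry(pitch) Rx(roll)).
In Python, from bench import bot, solve_ik, imaging gives the robot as it stands. Calls block until the motion is done:
- bot.move_ptp(position, orientation): joint-space move of the TCP to a pose.
- bot.movel(position, rot=None, max_speed=150, threshold=None): straight line of the TCP; rot=None keeps the orientation; max_speed is the mean speed in mm/s. With threshold (N) it stops when the force on the tool has changed by that much, and returns True; else False.
- bot.move_j(angles): joint-space move.
- bot.grip(opening, effort=None): opening from 0.0 (shut) to 1.0 (fully open); effort is the grip in N (None keeps the last); returns when the fingers have stopped.
- bot.dwell(seconds).
- solve_ik(position, orientation): joint angles nearest the present ones, or None.
- bot.get_state(): the state.
- imaging.capture(name): name is "scene" or "side" or "wrist"; returns the picture (384x512x3 uint8, blue, green, red); there is no depth.
- imaging.camera_model(name): a dict with "K" (3x3 intrinsics, pixels), "k1" (the pictures are not rectified: a ray, as slopes to the right and down, at radius r is drawn at 1 + k1 r^2 times it, then the intrinsics apply), "position" and "rotation" of the camera in the world. Camera axes: x right, y up, looking along -z (the intrinsics and any distortion apply to the point x, -y, -z); pixel columns grow to the right and rows downward; lengths in mm; the calibration is good to about 2 mm. A picture is of the moment at which its call begins: read the wrist's pose just before it. camera_model takes no time and is no camera call; for the wrist camera it gives the pose at the moment of the call.
A pose or a line that the arm cannot do raises bot.IKError and nothing moves.
- bot.sign_off(): hands the job in, once; it reports no verdict.
The state is a dict: "t": time; "qpos": joint angles; "joint_velocities": joint speeds; "effort": joint torques, N m; "tcp_pos": TCP position; "orientation": TCP orientation; "contact_force": force on the tool from outside, world axes, zero at the start; "wrist_torque": the same for the moment, N m; "opening": opening from 0.0 (shut) to 1.0 (fully open).
Only numpy, scipy, OpenCV 4.12 (cv2) and the standard library are available. Lean on these libraries where they do the work, as an engineer would, in place of code of your own. Each camera call takes 0.05 s, during which the arm holds its last target.

## Task

Check this morning's bake series: pull the gauge's carriage home, open its caliper jaw, lay all the shortbread bars side by side in one straight row on the bed between the jaws (in any order, long sides touching, centred on the anvil), and slide the jaw shut on the row until it gently pushes the spring anvil part of the way in. Then push the carriage under the colour reader and step it so that each bar's middle stands still for a second under the red reader tip, one after the other from the palest bar to the darkest. Pull the carriage home with the row still clamped, and only then open the jaw fully and lay every bar flat on the black tray, leaving the other things on the table alone.

Things in the scene. Friction and masses are not known exactly. Their poses are not given: they have to be found in the camera images.
- gauge: fixed bench gauge: white base 360 (x) x 300 (y) mm, column at its far edge with the colour reader, and on rails a saddle (slides along x) that bears a carrier (slides along y). Origin: centre of the base on the table; x points from the operator's side to the column, y left, z up. Stands turned by up to 0.15 rad. The carrier's bed top is 52 mm above the table.
- reader (a point): red tip of the colour reader, a white vertical tube 34 mm wide, tip 92 and top 126 mm above the table (12 mm above a bar on the bed); its arm goes back (+x) to the column. In the gauge frame at x 60, y 22 mm. A reading needs the bar to stand still about a second.
- saddle (a joint): x slide, m: 0 = home (pulled fully toward the operator, for loading), up to 0.12; at 0.11 the row line on the bed is exactly under the reader. Moves saddle, carrier and all on it along the gauge's +x. Friction 5 N; stays where it is left.
- carrier (a joint): y slide, m: -0.06 to 0.06, moves the carrier along the gauge's +y. Stiff (14 N friction), so that it does not slip when the jaw is worked with less; stays where it is left.
- jaw (a joint): caliper jaw opening, m: 0 = its face touches the resting anvil face, 0.165 = fully open; it slides along the carrier's -y as it opens. 6 N friction; stays where it is left and so keeps the row clamped.
- anvil (a joint): spring anvil in the fixed head, the measuring-force register: 0 = at rest, 0.010 = pushed in to its stop (toward +y). Spring 0.45 N per mm. Right measuring force: pushed in 2 to 8.5 mm, best 5.
- row (a point): point on the carrier's flat white bed below the middle of the resting anvil's face; moves with the carrier, axes as the gauge. The row lies along its -y axis (bars' middles at x 0) from the anvil (y 0) to the jaw face (y = minus jaw opening). Bed x -115 to 75 mm; a 12 mm high beam at x -97 to -83 and a 6 mm lip at x 69 run along it; the fixed head, 36 mm high, begins at y 12 mm.
- jaw_handle (a point): middle of the red upright thumb post on the caliper slider, 20 mm diameter, gripped from above; 60 mm above the bed, the post's top 13 mm higher, its bottom 19 mm lower. It stands 90 mm in front (-x) of the row line and 8 mm to the -y side of the jaw's face.
- carrier_handle (a point): middle of the black upright knob on the fixed head, 20 mm diameter (26 at the top), gripped from above to push and pull saddle and carrier; 65 mm above the bed, the knob's top 22 mm higher, its bottom 21 mm lower. In the row point's axes at x -90, y +25 mm.
- jaw_plate: steel jaw plate of the caliper slider, which touches the bars: 34 mm high, 10 mm thick, from 82 mm in front of (-x) to 30 mm behind (+x) the row line; origin at bed height on the row line in the plane of the jaw's face, axes as the row point.
- paper_board: fixed walnut board lined with paper, 200 (its x) x 360 (its y) x 16 mm, on which the bars lie at the start; origin: centre of the underside. It stands left or right of the gauge.
- black_tray: fixed black steel baking tray, 214 (its x) x 344 (its y) mm, floor 2 mm thick, rim 14 to 17 mm high; origin: centre of the underside. It stands on the other side of the gauge.
- timer: bystander: wind-up timer, 69 mm wide, beyond the gauge
- mug: bystander: white mug, 88 x 127 x 95 mm, beyond the gauge
- bar_pale: shortbread bar, the palest, cream one, 60 (x) x 42 (y) x 28 mm (z), about 70 g, loose, may be absent; origin: centre of its underside. Grip across the 60 mm; in the row its y axis lies along the row's y axis. Two or three of the four bars are there at a start.
- bar_golden: shortbread bar, the golden yellow-brown one, 60 (x) x 42 (y) x 28 mm (z), about 70 g, loose, may be absent; origin: centre of its underside. Grip across the 60 mm; in the row its y axis lies along the row's y axis
- bar_brown: shortbread bar, the mid brown one, 60 (x) x 42 (y) x 28 mm (z), about 70 g, loose, may be absent; origin: centre of its underside. Grip across the 60 mm; in the row its y axis lies along the row's y axis
- bar_dark: shortbread bar, the darkest, chocolate brown one, 60 (x) x 42 (y) x 28 mm (z), about 70 g, loose, may be absent; origin: centre of its underside. Grip across the 60 mm; in the row its y axis lies along the row's y axis
There are look-alikes about, which are no part of the job. There is more than one size of the bar_pale; the one meant has the size given above.

How it is judged (in metres and radians):
On the way, in this order (a step that is already met when the one before it is completed fails the run):
1. all the bars lie in one row on the bed and the caliper jaw is shut on the row, so that the spring anvil is pushed in 2 to 8.5 mm (x of bar_pale in the frame of row between -0.015 and 0.015 m and z of bar_pale in the frame of row between -0.004 and 0.006 m and angle between the y axis of each of bar_pale, bar_golden, bar_brown, bar_dark and the y axis of row, either way round below 0.2 rad and x of bar_golden in the frame of row between -0.015 and 0.015 m and z of bar_golden in the frame of row between -0.004 and 0.006 m and x of bar_brown in the frame of row between -0.015 and 0.015 m and z of bar_brown in the frame of row between -0.004 and 0.006 m and x of bar_dark in the frame of row between -0.015 and 0.015 m and z of bar_dark in the frame of row between -0.004 and 0.006 m and value of joint anvil between 0.002 and 0.0085 m and (contact force between jaw_plate and bar_pale above 0.5 N or contact force between jaw_plate and bar_golden above 0.5 N or contact force between jaw_plate and bar_brown above 0.5 N or contact force between jaw_plate and bar_dark above 0.5 N)), for 0.3 s.
2. the pale bar's middle stands under the reader tip (within 8 mm), flat on the bed (horizontal distance between reader and bar_pale below 0.008 m and z of bar_pale in the frame of row between -0.004 and 0.006 m), for 0.6 s.
3. the golden bar's middle stands under the reader tip (within 8 mm), flat on the bed (horizontal distance between reader and bar_golden below 0.008 m and z of bar_golden in the frame of row between -0.004 and 0.006 m), for 0.6 s.
4. the brown bar's middle stands under the reader tip (within 8 mm), flat on the bed (horizontal distance between reader and bar_brown below 0.008 m and z of bar_brown in the frame of row between -0.004 and 0.006 m), for 0.6 s.
5. the dark bar's middle stands under the reader tip (within 8 mm), flat on the bed (horizontal distance between reader and bar_dark below 0.008 m and z of bar_dark in the frame of row between -0.004 and 0.006 m), for 0.6 s.
6. the carriage is home again (within 12 mm) with the row still clamped: the anvil pushed in more than 1.5 mm (value of joint saddle below 0.012 m and value of joint anvil above 0.0015 m), for 0.2 s.
At the end, for the whole second after the job is handed in: Every bar lies flat and at rest on the black tray's floor (middle inside the rim, not on another bar), the saddle is home within 12 mm, and the jaw is open by more than 140 mm (value of joint saddle below 0.012 m and value of joint jaw above 0.14 m and x of bar_pale in the frame of black_tray between -0.1 and 0.1 m and y of bar_pale in the frame of black_tray between -0.165 and 0.165 m and z of bar_pale in the frame of black_tray between -0.004 and 0.01 m and angle between each of bar_pale, bar_golden, bar_brown, bar_dark's own z axis and vertical below 0.15 rad and linear speed of each of bar_pale, bar_golden, bar_brown, bar_dark below 0.02 m/s and x of bar_golden in the frame of black_tray between -0.1 and 0.1 m and y of bar_golden in the frame of black_tray between -0.165 and 0.165 m and z of bar_golden in the frame of black_tray between -0.004 and 0.01 m and x of bar_brown in the frame of black_tray between -0.1 and 0.1 m and y of bar_brown in the frame of black_tray between -0.165 and 0.165 m and z of bar_brown in the frame of black_tray between -0.004 and 0.01 m and x of bar_dark in the frame of black_tray between -0.1 and 0.1 m and y of bar_dark in the frame of black_tray between -0.165 and 0.165 m and z of bar_dark in the frame of black_tray between -0.004 and 0.01 m); the robot touches nothing.
It fails at once if a bystander (timer or mug) is shoved more than 3 cm (distance of any of timer, mug from where it was at the start of the episode above 0.03 m).
It fails at once if a bar is squeezed between the caliper jaws with more than 18 N (contact force between jaw_plate and bar_pale above 18 N or contact force between jaw_plate and bar_golden above 18 N or contact force between jaw_plate and bar_brown above 18 N or contact force between jaw_plate and bar_dark above 18 N).
Of bar_pale, bar_golden, bar_brown, bar_dark only 2 to 3 are there at a start; the rules pass over those that are not, and their reading is None.
At some moment in a run one of bar_pale, bar_golden, bar_brown, bar_dark may be knocked a few centimetres aside while the robot is not near it.
Once in a run the grip may slacken for a moment while it holds something.
It also fails if it takes over 210 s, if anything falls off the work surface, if the arm or the gripper's body presses on something with over 40 N, if the wrist force passes 120 N, or if a joint passes its speed limit or range.

## Working session

There is one attempt and no reset: what is moved stays moved. The work goes in short steps, each a Python script; the robot and the scene stay as the last script left them, time stands still between calls to the robot, and variables do not carry over. Pictures are saved under pics/ and viewed, and the job is handed in when it is done.

```bash
ls; mkdir -p pics; python3 - <<'E'
from bench import bot, imaging
import cv2
print(bot.get_state())
for n in ("scene","side","wrist"):
    im=imaging.capture(n); cv2.imwrite(f"pics/a_{n}.png",im)
    m=imaging.camera_model(n); print(n,m)
E
```

```text
pics
{'t': 0.0, 'qpos': array([-1.36522182e+00,  3.26947002e-01, -1.93559284e-01,  1.05200992e+00,
       -2.05756307e-05,  1.43663171e+00]), 'joint_velocities': array([-0.00140141,  0.00190365,  0.0001668 , -0.00057781,  0.00224986,
        0.00199319]), 'effort': array([-1.86131442e-04, -4.43396008e+01,  2.62441564e+01,  1.54069299e-02,
       -8.02716886e-05, -6.23134611e-06]), 'tcp_pos': array([ 183.18776278, -517.98848842,  230.509478  ]), 'orientation': array([-3.13988548e+00, -2.09664764e-04,  3.39738966e-01]), 'contact_force': array([ 1.05466786, -0.29193899,  0.10188202]), 'wrist_torque': array([-0.011598  ,  0.00728876,  0.03097587]), 'opening': 0.9996427038887983}
scene {'K': array([[432.31872241,   0.        , 257.73996621],
       [  0.        , 432.31872241, 185.01049871],
       [  0.        ,   0.        ,   1.        ]]), 'k1': -0.13410716478903673, 'position': array([1794.57605602, -143.75659721, 1067.89077974]), 'rotation': array([ 0.89745364, -0.0147727 ,  1.49081361])}
side {'K': array([[448.18186404,   0.        , 256.29538508],
       [  0.        , 448.18186404, 192.57710838],
       [  0.        ,   0.        ,   1.        ]]), 'k1': -0.13254907977910266, 'position': array([  -51.50291691, -1180.39566193,   817.73588157]), 'rotation': array([ 1.06251218, -0.02442904, -0.51100418])}
wrist {'K': array([[332.27710817,   0.        , 259.0095594 ],
       [  0.        , 332.27710817, 189.38262566],
       [  0.        ,   0.        ,   1.        ]]), 'k1': -0.09790061903907138, 'position': array([ 252.17837455, -494.07424373,  373.04645275]), 'rotation': array([-0.29403262,  0.00141038, -1.23272229])}
```

View pics/a_scene.png

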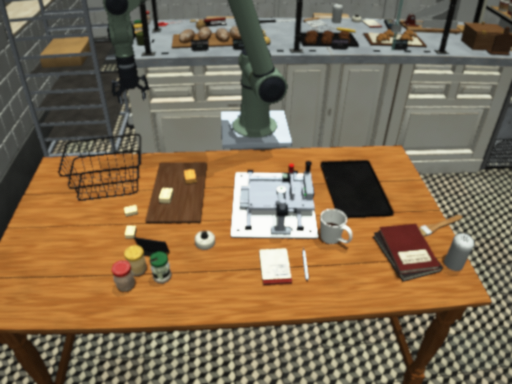

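View pics/a_side.png

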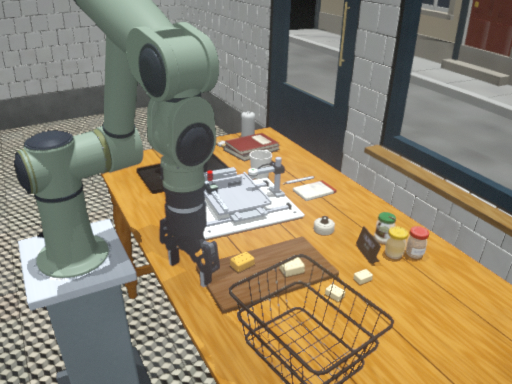

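View pics/a_wrist.png

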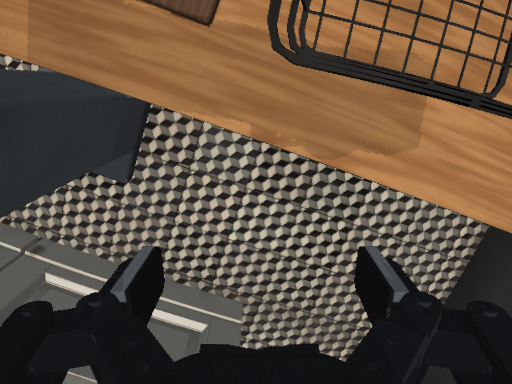

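```bash
cat > h.py <<'E'
import numpy as np, cv2, time
from scipy.spatial.transform import Rotation as Ro
from bench import bot, solve_ik, imaging
def ray(m,px):
    px=np.atleast_2d(np.array(px,float)); K=m["K"]
    s=np.c_[(px[:,0]-K[0,2])/K[0,0],(px[:,1]-K[1,2])/K[1,1]]
    u=s.copy()
    for _ in range(20): u=s/(1+m["k1"]*(u**2).sum(1,keepdims=True))
    d=np.c_[u[:,0],-u[:,1],-np.ones(len(u))]
    return Ro.from_euler("xyz",m["rotation"]).apply(d)
def onz(m,px,z):
    d=ray(m,px); p=np.array(m["position"]); return p+d*((z-p[2])/d[:,2])[:,None]
def proj(m,P):
    P=np.atleast_2d(P); c=Ro.from_euler("xyz",m["rotation"]).inv().apply(P-m["position"])
    u=np.c_[c[:,0]/-c[:,2],-c[:,1]/-c[:,2]]; u=u*(1+m["k1"]*(u**2).sum(1,keepdims=True))
    return np.c_[u[:,0]*m["K"][0,0]+m["K"][0,2],u[:,1]*m["K"][1,1]+m["K"][1,2]]
def snap(n,name):
    m=imaging.camera_model(n); im=imaging.capture(n); cv2.imwrite(f"pics/{name}.png",im); return m,im
def st():
    s=bot.get_state(); print("t %.1f tcp %s rpy %s F %s op %.3f"%(s["t"],np.round(s["tcp_pos"],1),np.round(s["orientation"],3),np.round(s["contact_force"],1),s["opening"])); return s
E
python3 - <<'E'
from h import *
m=imaging.camera_model("scene")
for n,p,z in [("pale",(166,195),44),("gold",(190,176),44),("s1",(131,210),20),("s2",(131,231),20),("boardTL",(166,163),16),("boardTR",(207,163),16),("boardBL",(147,221),16),("boardBR",(201,221),16),
 ("gaugeTL",(235,172),10),("gBL",(231,236),10),("gBR",(317,238),10),("gTR",(312,173),10),("trayTL",(322,162),15),("tTR",(375,160),15),("tBR",(392,215),15),("tBL",(345,217),15),("mug",(333,230),50),("redpost",(292,168),125),("knob",(308,167),130),("basket",(105,140),130)]:
    print(n,onz(m,p,z)[0].round())
E
```

```text
pale [ 554. -369.   44.]
gold [ 444. -285.   44.]
s1 [ 603. -496.   20.]
s2 [ 713. -480.   20.]
boardTL [ 311. -393.   16.]
boardTR [ 322. -222.   16.]
boardBL [ 661. -431.   16.]
boardBR [ 672. -239.   16.]
gaugeTL [ 383. -108.   10.]
gBL [ 747. -136.   10.]
gBR [776. 157.  10.]
gTR [409. 206.  10.]
trayTL [342. 260.  15.]
tTR [339. 493.  15.]
tBR [686. 454.  15.]
tBL [684. 277.  15.]
mug [782. 207.  50.]
redpost [525.  99. 125.]
knob [529. 158. 130.]
basket [ 294. -630.  130.]
```

```bash
python3 - <<'E'
from h import *
bot.move_ptp([430,-320,330],[np.pi,0,0]); snap("wrist","b_board"); st()
bot.move_ptp([470,30,360],[np.pi,0,0]); snap("wrist","b_gauge"); st()
E
```

```text
t 1.5 tcp [ 429.3 -320.7  329.5] rpy [-3.141e+00  1.000e-03 -1.000e-03] F [-0.6  0.4 -0.1] op 1.000
t 2.8 tcp [470.2  28.9 359.8] rpy [ 3.141e+00  0.000e+00 -2.000e-03] F [-0.7 -1.  -0.6] op 0.998
```

View pics/b_board.png

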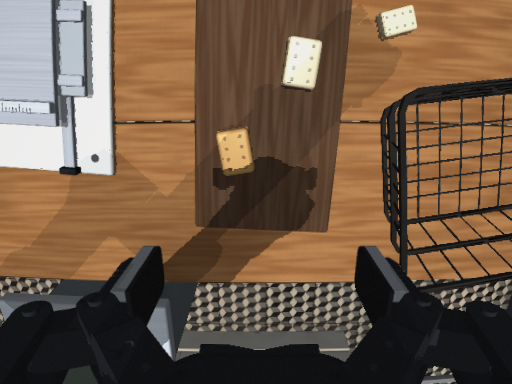

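View pics/b_gauge.png

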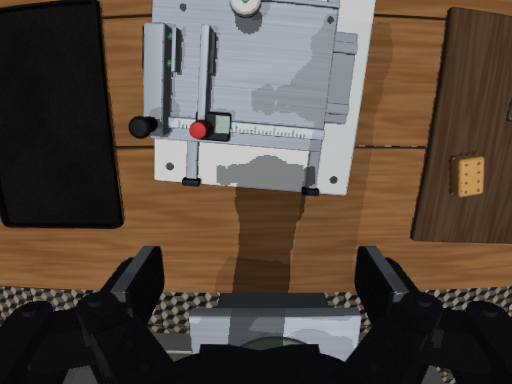

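```bash
python3 - <<'E'
from h import *
bot.move_ptp([520,-370,350],[np.pi,0,0]); m,im=snap("wrist","c_board"); st()
hsv=cv2.cvtColor(im,cv2.COLOR_BGR2HSV)
np.save("c.npy",im); import pickle; pickle.dump(m,open("c.pkl","wb"))
E
```

```text
t 4.4 tcp [ 520.5 -368.6  350.6] rpy [ 3.142e+00 -1.000e-03  2.000e-03] F [ 0.1 -0.1  0.6] op 1.005
```

View pics/c_board.png

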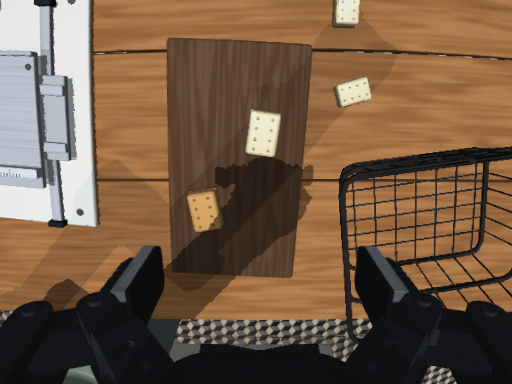

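```bash
cat >> h.py <<'E'
def bars(m,im,z,dbg=None,amin=250):
    """sunlit-top minAreaRects of bar-coloured blobs; returns list of (px, world centre, sizes, angle of the long side)"""
    hsv=cv2.cvtColor(im,cv2.COLOR_BGR2HSV)
    out=[]
    for nm,lo,hi in (("pale",(18,25,175),(35,125,255)),("gold",(12,140,120),(24,255,255))):
        k=cv2.inRange(hsv,lo,hi); k=cv2.morphologyEx(k,cv2.MORPH_CLOSE,np.ones((5,5)))
        k=cv2.morphologyEx(k,cv2.MORPH_OPEN,np.ones((5,5)))
        for c in cv2.findContours(k,cv2.RETR_EXTERNAL,cv2.CHAIN_APPROX_NONE)[0]:
            if cv2.contourArea(c)<amin: continue
            w=onz(m,c[:,0,:],z)[:,:2]
            (cx,cy),(a,b),_=r=cv2.minAreaRect(w.astype(np.float32)); bx=cv2.boxPoints(r)
            e=max((bx[1]-bx[0],bx[2]-bx[1]),key=lambda v:np.hypot(*v))
            an=(np.arctan2(e[1],e[0])+np.pi/2)%np.pi-np.pi/2
            out.append((nm,tuple(c[:,0].mean(0).round().astype(int)),(round(cx,1),round(cy,1)),(round(max(a,b),1),round(min(a,b),1)),round(float(an),3)))
    return out
E
python3 - <<'E'
from h import *
import pickle
im=np.load("c.npy"); m=pickle.load(open("c.pkl","rb"))
for z in (44,28):
  for b in bars(m,im,z): print(z,b)
h=cv2.cvtColor(im,cv2.COLOR_BGR2HSV); print(h[133,258],h[210,203],h[92,350],h[12,342],h[100,140])
E
```

```text
44 ('pale', (np.int64(262), np.int64(133)), (536.0, -373.6), (57.3, 39.3), -0.14)
44 ('pale', (np.int64(354), np.int64(91)), (592.2, -494.0), (41.1, 29.2), -1.292)
44 ('pale', (np.int64(349), np.int64(13)), (691.6, -480.1), (29.2, 26.5), -1.541)
44 ('gold', (np.int64(479), np.int64(296)), (259.1, -736.1), (138.2, 69.2), -1.418)
44 ('gold', (np.int64(411), np.int64(214)), (415.2, -600.3), (205.1, 139.1), -1.436)
44 ('gold', (np.int64(477), np.int64(236)), (388.2, -674.0), (199.5, 181.6), 0.246)
44 ('gold', (np.int64(248), np.int64(148)), (473.3, -322.7), (825.4, 479.3), -1.55)
28 ('pale', (np.int64(262), np.int64(133)), (533.9, -373.8), (59.4, 40.7), -0.14)
28 ('pale', (np.int64(354), np.int64(91)), (592.2, -498.4), (42.6, 30.2), -1.292)
28 ('pale', (np.int64(349), np.int64(13)), (695.0, -484.1), (30.2, 27.4), -1.541)
28 ('gold', (np.int64(479), np.int64(296)), (247.1, -749.2), (143.1, 71.7), -1.418)
28 ('gold', (np.int64(411), np.int64(214)), (408.8, -608.5), (212.5, 144.0), -1.436)
28 ('gold', (np.int64(477), np.int64(236)), (380.9, -684.9), (206.6, 188.0), 0.246)
28 ('gold', (np.int64(248), np.int64(148)), (469.0, -321.1), (854.9, 496.4), -1.55)
[ 26  35 238] [ 17 133 215] [ 26  38 237] [ 30  15 235] [ 15 144 168]
```

```bash
python3 - <<'E'
from h import *
import pickle
im=np.load("c.npy"); m=pickle.load(open("c.pkl","rb"))
bot.move_ptp([540,30,400],[np.pi,0,0]); st(); m2,im2=snap("wrist","d_gauge"); pickle.dump((m2,im2),open("d.pkl","wb"))
h=cv2.cvtColor(im,cv2.COLOR_BGR2HSV)[180:240,180:228]; k=cv2.inRange(h,(12,90,195),(24,255,255))
k=cv2.morphologyEx(k,cv2.MORPH_CLOSE,np.ones((5,5)))
cv2.imwrite("pics/d_k.png",np.hstack([cv2.resize(k,None,fx=6,fy=6)[:,:,None].repeat(3,2),cv2.resize(im[180:240,180:228],None,fx=6,fy=6)]))
E
```

```text
t 5.9 tcp [540.2  29.2 399.7] rpy [ 3.141e+00  0.000e+00 -1.000e-03] F [ 0.7 -0.9  1. ] op 1.001
```

View pics/d_gauge.png

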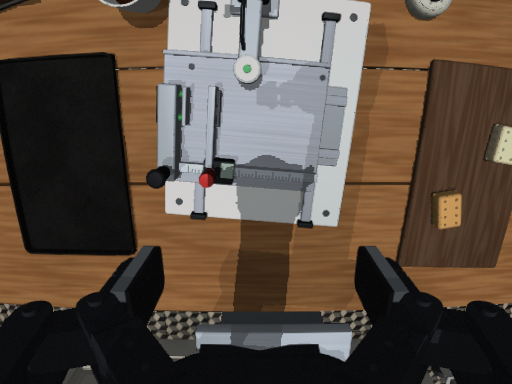

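View pics/d_k.png

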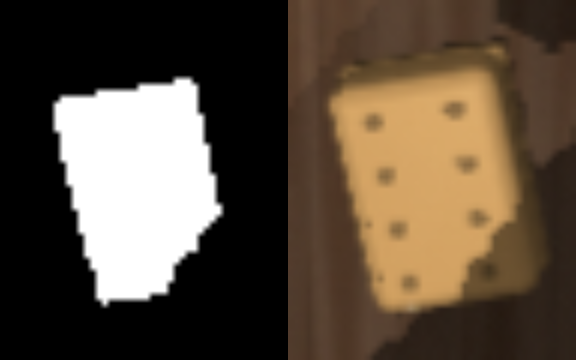

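```bash
python3 - <<'E'
from h import *
import pickle
m,im=pickle.load(open("d.pkl","rb"))
h=cv2.cvtColor(im,cv2.COLOR_BGR2HSV)
k=cv2.inRange(h,(0,150,90),(8,255,255))|cv2.inRange(h,(172,150,90),(180,255,255))
def blob(k,x0,y0,x1,y1):
    kk=np.zeros_like(k); kk[y0:y1,x0:x1]=k[y0:y1,x0:x1]
    c=max(cv2.findContours(kk,0,1)[0],key=cv2.contourArea); return cv2.minEnclosingCircle(c),cv2.boundingRect(c)
print("red",blob(k,190,160,230,200))
kb=cv2.inRange(h,(0,0,0),(180,255,60)); print("knob",blob(kb,140,160,176,195))
kg=cv2.inRange(h,(45,80,50),(75,255,255)); g=blob(kg,235,55,260,82); print("green",g)
for n,p,z in [("reader",g[0][0],126),("fl",(166,212),10),("fr",(339,226),10),("br",(370,3),10)]: print(n,onz(m,p,z)[0].round(1))
cv2.imwrite("pics/e.png",cv2.resize(im[150:235,140:350],None,fx=3.8,fy=3.8,interpolation=cv2.INTER_CUBIC))
k=cv2.inRange(h[180:235,425:470],(10,90,175),(24,255,255))
c=max(cv2.findContours(k,0,1)[0],key=cv2.contourArea)[:,0]+[425,180]
w=onz(m,c,44)[:,:2].astype(np.float32); r=cv2.minAreaRect(w); print(r, cv2.boxPoints(r))
cv2.imwrite("pics/e2.png",cv2.resize(np.hstack([im[180:235,425:470],k[:,:,None].repeat(3,2)]),None,fx=6,fy=6))
E
```

```text
red (((205.59091186523438, 179.81817626953125), 6.837196350097656), (199, 174, 14, 13))
knob (((154.5, 176.0), 16.56059455871582), (140, 166, 31, 23))
green (((246.6764678955078, 68.14705657958984), 3.9119749069213867), (243, 65, 8, 8))
reader [638.3  43.2 126. ]
fl [411.8 189.3  10. ]
fr [ 384.9 -110.3   10. ]
br [ 741.5 -137.1   10. ]
((423.17987060546875, -287.9275207519531), (54.2586669921875, 35.43419647216797), 9.545795440673828) [[ 393.48804 -274.95477]
 [ 399.36432 -309.89832]
 [ 452.8717  -300.90027]
 [ 446.99542 -265.95673]]
```

View pics/e.png

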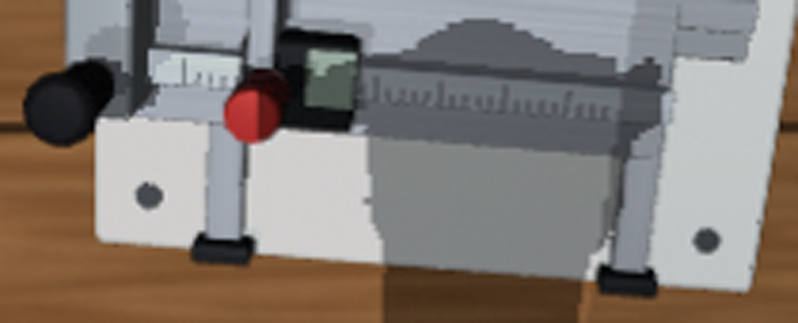

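View pics/e2.png

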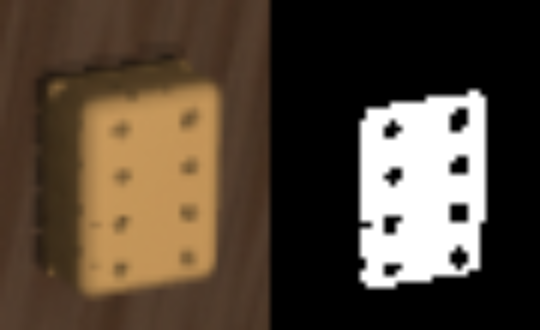

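```bash
cat >> h.py <<'E'
TH=-0.086
XA=np.array([np.cos(TH),np.sin(TH)]); YA=np.array([-np.sin(TH),np.cos(TH)])
GC=np.array([398.4,39.5])+180*XA
def g2w(x,y): return GC+x*XA+y*YA
def w2g(p): d=np.array(p)[:2]-GC; return np.array([d@XA,d@YA])
E
python3 - <<'E'
from h import *
import pickle
m,im=pickle.load(open("d.pkl","rb"))
k=onz(m,(156.6,177.1),139)[0]; r=onz(m,(206,179.7),125)[0]
print(k,r,w2g(k),w2g(r),w2g([638.3,43.2]))
m=imaging.camera_model("scene")
for n,p,z in [("knob",(308,163.5),139),("red",(291.5,165.5),125)]:
    print(n,w2g(onz(m,p,z)[0]))
print(proj(m,[*k[:2],139]))
E
```

```text
[507.76647028 158.47969514 139.        ] [500.28675067  97.99776049 125.        ] [-81.25736321 127.93390621] [-83.51440276  67.03303267] [58.69558853 24.29230359]
knob [-69.8692587  128.97180018]
red [-74.87201775  69.01712704]
[[307.45909361 161.70427609]]
```

```bash
python3 - <<'E'
from h import *
R=[np.pi,0,TH]
k=np.array([507.2,158.8])
bot.grip(0.5,40)
bot.move_ptp([*k,190],R); snap("wrist","f_knob")
print(bot.movel([*k,98],R,max_speed=100,threshold=8)); st()
bot.grip(0.0,40); st()
t=bot.get_state()["tcp_pos"]
h=t[:2]-66*XA
print(bot.movel([*h,t[2]],R,max_speed=50,threshold=18)); s=st(); print(w2g(s["tcp_pos"]))
snap("scene","f_scene")
E
```

```text
False
t 12.4 tcp [507.7 158.9  98.6] rpy [-3.141e+00 -1.000e-03 -8.600e-02] F [-0.  -0.2  0.2] op 0.504
t 12.7 tcp [508.1 161.1  99.3] rpy [-3.136e+00 -2.000e-03 -8.500e-02] F [-0.9  6.4  1.9] op 0.273
True
t 13.8 tcp [451.7 165.9  99.3] rpy [ 3.141 -0.006 -0.086] F [ 2.4  0.  -0.8] op 0.271
[-137.76179209  130.4987907 ]
```

View pics/f_knob.png

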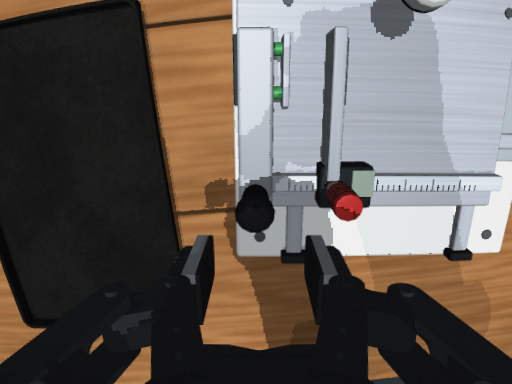

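View pics/f_scene.png

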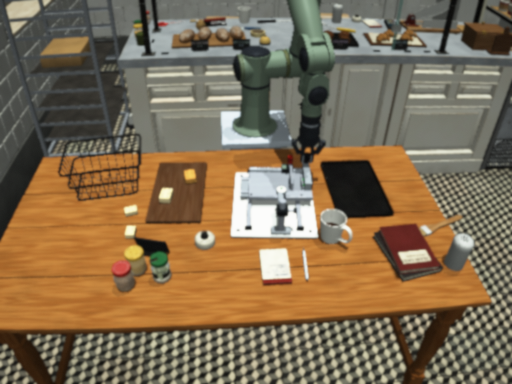

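```bash
python3 - <<'E'
from h import *
R=[np.pi,0,TH]
t=bot.get_state()["tcp_pos"]
print(bot.movel([*(t[:2]-8*XA),t[2]],R,max_speed=20,threshold=20)); s=st(); print(w2g(s["tcp_pos"]))
s=bot.get_state()["tcp_pos"]
bot.grip(0.5,40); st()
bot.movel([*s[:2],200],R); 
bot.movel([*(s[:2]+30*XA-50*YA),330],R); m,im=snap("wrist","g"); import pickle; pickle.dump((m,im),open("g.pkl","wb")); st()
E
```

```text
True
t 14.1 tcp [451.8 165.8  99.3] rpy [ 3.141 -0.01  -0.087] F [ 2.2  0.2 -0.9] op 0.273
[-137.61870467  130.44806437]
t 14.4 tcp [451.2 165.7  98.9] rpy [ 3.14  -0.008 -0.087] F [-0.2 -0.1 -0.8] op 0.501
t 16.4 tcp [476.7 113.6 329. ] rpy [ 3.141e+00  2.000e-03 -8.600e-02] F [ 0.2 -0.2  0.8] op 0.499
```

View pics/g.png

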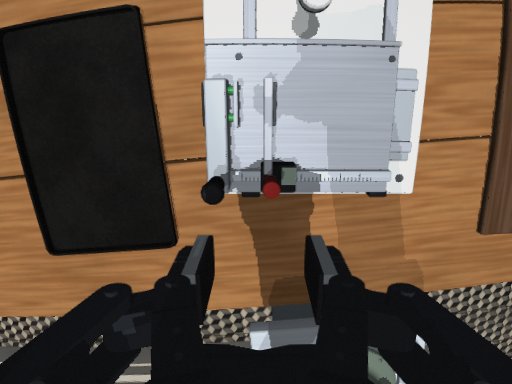

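```bash
python3 - <<'E'
from h import *
import pickle
m,im=pickle.load(open("g.pkl","rb"))
h=cv2.cvtColor(im,cv2.COLOR_BGR2HSV)
k=cv2.inRange(h,(0,150,90),(8,255,255))|cv2.inRange(h,(172,150,90),(180,255,255))
c=max(cv2.findContours(k,0,1)[0],key=cv2.contourArea); print(cv2.boundingRect(c))
for p in [(271.5,189.0)]: print("red",w2g(onz(m,p,125)[0]))
print("knob",w2g(onz(m,(212.5,191),139)[0]))
big=cv2.resize(im[60:215,190:430],None,fx=3.3,fy=3.3,interpolation=cv2.INTER_CUBIC)
for x,y,z,cx in [(-50,105.4,70,(0,0,255)),(-140,130.4,139,(0,255,0)),(-165,105.4,52,(255,0,0)),(25,105.4,52,(255,0,0)),(19,60,58,(255,255,0)),(-133,60,64,(0,255,255)),(-147,60,64,(0,255,255))]:
    q=(proj(m,[*g2w(x,y),z])[0]-[190,60])*3.3; cv2.circle(big,tuple(q.astype(int)),4,cx,-1)
cv2.imwrite("pics/g2.png",big)
E
```

```text
(263, 182, 17, 17)
red [-140.00035452   66.59081123]
knob [-137.83882649  128.98213707]
```

View pics/g2.png

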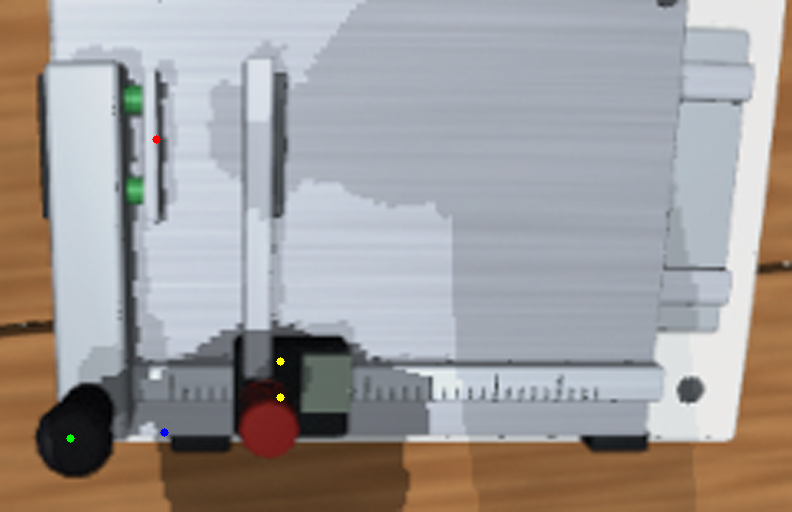

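```bash
python3 - <<'E'
from h import *
R=[np.pi,0,TH]
k=g2w(-140,67.8)
bot.move_ptp([*k,190],R)
print(bot.movel([*k,93],R,max_speed=100,threshold=8)); st()
bot.grip(0.0,40); s=st(); print("post",w2g(s["tcp_pos"]))
t=s["tcp_pos"]; g=w2g(t); jaw=105.45-8-g[1]; print("jaw",jaw)
e=t[:2]-(161-jaw)*YA
print(bot.movel([*e,t[2]],R,max_speed=70,threshold=20)); s=st(); g=w2g(s["tcp_pos"]); print(g,105.45-8-g[1])
bot.grip(0.5); s=bot.get_state()["tcp_pos"]; bot.movel([*s[:2],200],R)
bot.grip(1.0)
bot.move_ptp([440,-230,230],[np.pi,0,TH-0.0+0.0+0.0-np.pi/2+0.25]); st(); m,im=snap("wrist","i"); import pickle; pickle.dump((m,im),open("i.pkl","wb"))
E
```

```text
False
t 18.2 tcp [444.7 103.7  93.6] rpy [-3.141e+00 -1.000e-03 -8.600e-02] F [-0.   0.   0.1] op 0.498
t 18.5 tcp [444.6 103.4  93.7] rpy [ 3.141e+00 -1.000e-03 -8.600e-02] F [-0.8 -1.1  6.1] op 0.220
post [-139.49268509   67.63768621]
jaw 29.812313791023584Traceback (most recent call last):
  File "<stdin>", line 9, in <module>
bench.IKError: the arm cannot follow that straight line within its joint ranges
```

```bash
python3 - <<'E'
from h import *
s=bot.get_state(); print(s["qpos"].round(3)); t=s["tcp_pos"]
R=[np.pi,0,TH]
for d in (0,20,40,60,80,100,120,131):
    for z in (t[2],140):
        q=solve_ik([*(t[:2]-d*YA),z],R); print(d,z.__round__(),None if q is None else np.round(q,2))
for y in (TH+np.pi,TH+np.pi/2,TH-np.pi/2):
    q=solve_ik([*(t[:2]-131*YA),93],[np.pi,0,y]); print(y,None if q is None else np.round(q,2))
E
```

```text
[ 6.700e-02  3.080e-01 -6.210e-01  6.400e-01 -1.000e-03 -2.988e+00]
0 94 [ 0.07  0.31 -0.62  0.64  0.   -2.99]
0 140 [ 0.07  0.25 -0.56  0.76  0.   -2.99]
20 94 [ 0.02  0.3  -0.63  0.64  0.   -3.03]
20 140 [ 0.02  0.24 -0.58  0.76  0.   -3.03]
40 94 [-0.02  0.29 -0.65  0.63  0.   -3.08]
40 140 [-0.02  0.23 -0.59  0.76  0.   -3.08]
60 94 [-0.07  0.29 -0.66  0.63  0.   -3.12]
60 140 [-0.07  0.22 -0.6   0.75  0.   -3.12]
80 94 [-0.11  0.28 -0.66  0.63  0.    3.11]
80 140 [-0.11  0.21 -0.61  0.75  0.    3.11]
100 94 [-0.16  0.28 -0.67  0.63  0.    3.07]
100 140 [-0.16  0.21 -0.61  0.75  0.    3.07]
120 94 [-0.21  0.27 -0.67  0.62  0.    3.02]
120 140 [-0.21  0.21 -0.61  0.75  0.    3.02]
131 94 [-0.23  0.27 -0.67  0.62  0.    2.99]
131 140 [-0.23  0.21 -0.61  0.75  0.    2.99]
3.0555926535897933 [-0.23  0.27 -0.67  0.62  0.   -0.15]
1.4847963267948965 [-0.23  0.27 -0.67  0.62  0.    1.42]
-1.6567963267948966 [-0.23  0.27 -0.67  0.62  0.   -1.72]
```

```bash
python3 - <<'E'
from h import *
R=[np.pi,0,TH+np.pi]
bot.grip(0.5); s=bot.get_state()["tcp_pos"]; bot.movel([*s[:2],180],max_speed=150)
k=g2w(-140,67.6)
bot.move_ptp([*k,180],R)
print(bot.movel([*k,93],R,max_speed=100,threshold=8)); st()
bot.grip(0.0,40); s=st(); print("post",w2g(s["tcp_pos"]))
t=s["tcp_pos"]; g=w2g(t); jaw=105.45-8-g[1]; print("jaw",jaw)
e=t[:2]-(161-jaw)*YA
print(bot.movel([*e,t[2]],R,max_speed=70,threshold=20)); s=st(); g=w2g(s["tcp_pos"]); print(g,105.45-8-g[1])
bot.grip(0.5); s=bot.get_state()["tcp_pos"]; bot.movel([*s[:2],200],R)
bot.grip(1.0)
bot.move_ptp([440,-220,230],[np.pi,0,-np.pi/2+0.17]); st(); m,im=snap("wrist","i"); import pickle; pickle.dump((m,im),open("i.pkl","wb"))
E
```

```text
False
t 23.2 tcp [444.5 103.5  93.5] rpy [3.141e+00 1.000e-03 3.056e+00] F [-1.1  0.  -0.4] op 0.500
t 23.6 tcp [444.6 103.4  93.7] rpy [3.142e+00 1.000e-03 3.056e+00] F [0.9 0.4 4.8] op 0.222
post [-139.43813136   67.64927595]
jaw 29.80072405155869
False
t 25.6 tcp [433.5 -25.8  93.7] rpy [3.138 0.    3.056] F [1.  5.1 1.7] op 0.218
[-139.40548475  -62.03133943] 159.48133943244648
t 29.2 tcp [ 440.  -219.8  230. ] rpy [ 3.142  0.    -1.401] F [-0.4 -0.5 -0.9] op 0.998
```

View pics/i.png

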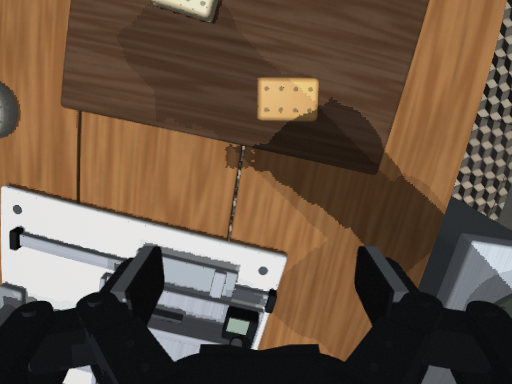

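```bash
python3 - <<'E'
from h import *
import pickle
m,im=pickle.load(open("i.pkl","rb"))
w=onz(m,[(258,79),(318,79),(317.5,121),(259,121)],44)[:,:2]; c=w.mean(0); d=w[1]-w[0]; d2=w[2]-w[3]
yaw=np.arctan2(d[1]+d2[1],d[0]+d2[0]); print(w,c,np.hypot(*d),np.hypot(*(w[3]-w[0])),yaw)
a=(yaw+np.pi/2)%np.pi-np.pi/2; ry=a-np.pi/2; print("tool yaw",ry)
R=[np.pi,0,ry]
bot.move_ptp([*c,90],R); snap("wrist","j0")
print(bot.movel([*c,12],R,max_speed=70,threshold=6)); st()
bot.grip(0.0,30); s=st()
snap("side","j1"); snap("wrist","j2")
bot.movel([*c,150],R,max_speed=120); st(); snap("wrist","j3")
E
```

```text
[[ 454.22665983 -302.51163575]
 [ 398.06248376 -312.38528613]
 [ 390.26251446 -273.44661496]
 [ 446.66650132 -263.66197628]] [ 422.30453984 -288.00137828] 57.02546488170461 39.57842893856359 -2.9687016120711016
tool yaw -1.397905285276205
False
t 31.3 tcp [ 422.6 -288.3   12.4] rpy [-3.141e+00 -1.000e-03 -1.398e+00] F [ 0.5 -0.3  0.3] op 1.003
t 31.6 tcp [ 422.7 -288.3   12.5] rpy [-3.141e+00 -1.000e-03 -1.398e+00] F [0.2 1.  4. ] op 0.699
t 33.0 tcp [ 421.8 -287.6  149.2] rpy [ 3.141e+00  1.000e-03 -1.398e+00] F [ 0.2 -0.3 -0.4] op 0.700
```

```bash
python3 -c "
import cv2,numpy as np
a=[cv2.imread('pics/%s.png'%n) for n in ('j0','j1','j2','j3')]
cv2.imwrite('pics/j.png',cv2.resize(np.vstack([np.hstack(a[:2]),np.hstack(a[2:])]),(800,600)))"
```

```text
(no output)
```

View pics/j.png

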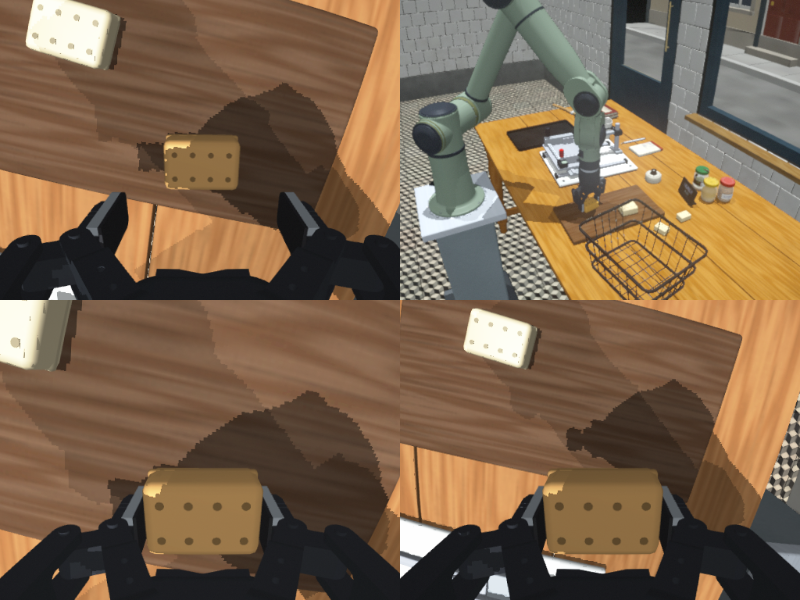

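```bash
python3 - <<'E'
from h import *
im=cv2.imread("pics/j3.png"); cv2.imwrite("pics/j3c.png",cv2.resize(im[190:350,150:370],None,fx=3.5,fy=3.5,interpolation=cv2.INTER_CUBIC))
m=imaging.camera_model("wrist"); s=bot.get_state(); t=s["tcp_pos"]; y=s["orientation"][2]
X=np.array([np.cos(y),np.sin(y)]);Y=np.array([np.sin(y),-np.cos(y)])
for tx in (-21,21):
    for ty in (-30,30):
        print(tx,ty,proj(m,[*(t[:2]+tx*X+ty*Y),t[2]+32]))
E
```

```text
-21 -30 [[184.6702628  333.18553004]]
-21 30 [[330.82051913 332.85112625]]
21 -30 [[175.65025339 240.73095368]]
21 30 [[339.14606247 240.3681936 ]]
```

View pics/j3c.png

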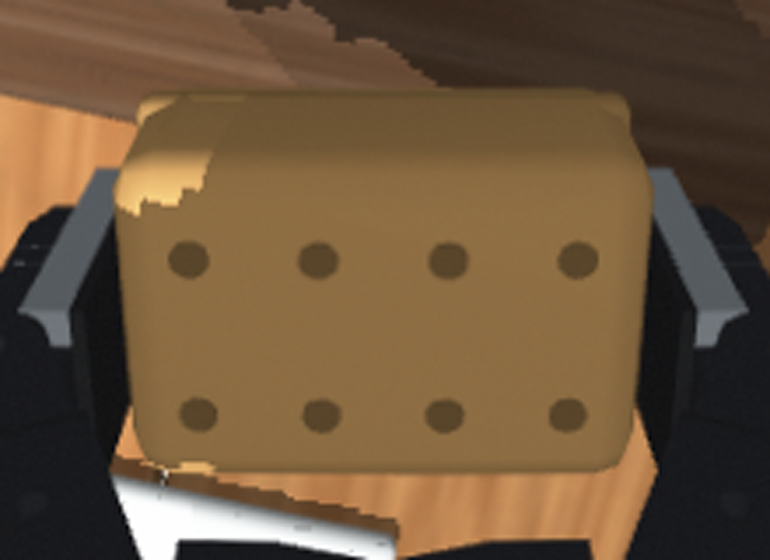

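```bash
python3 - <<'E'
from h import *
R=[np.pi,0,TH-np.pi/2]
p=g2w(-50,105.45-25)
bot.move_ptp([*p,150],R); st()
bot.movel([*p,60],R,max_speed=100); s=st()
print(bot.movel([*p,46.5],R,max_speed=25,threshold=4)); st()
bot.grip(1.0); st(); bot.movel([*p,150],R,max_speed=150)
bot.move_ptp([515,-230,230],[np.pi,0,-np.pi/2-0.15]); st(); m,im=snap("wrist","k"); import pickle; pickle.dump((m,im),open("k.pkl","wb"))
E
```

```text
t 34.6 tcp [534.9 107.6 149.9] rpy [ 3.142 -0.    -1.658] F [ 0.3 -0.5 -1. ] op 0.698
t 35.6 tcp [535.4 108.5  60.5] rpy [-3.141  0.    -1.657] F [ 0.1 -1.2  0. ] op 0.700
True
t 36.1 tcp [535.1 108.5  48.5] rpy [-3.141  0.    -1.657] F [-0.2 -0.1  4.2] op 0.698
t 36.5 tcp [534.  108.5  47.7] rpy [ 3.14  -0.    -1.657] F [ 0.  -0.5 -0.2] op 1.002
t 38.7 tcp [ 515.  -228.9  229.4] rpy [ 3.141e+00  1.000e-03 -1.720e+00] F [ 1.2 -0.1  0.1] op 1.002
```

View pics/k.png

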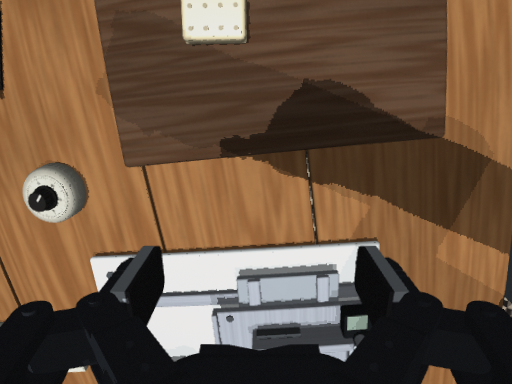

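```bash
python3 - <<'E'
from h import *
bot.movel([535,-320,200],[np.pi,0,-np.pi/2-0.15]); st(); m,im=snap("wrist","l"); import pickle; pickle.dump((m,im),open("l.pkl","wb"))
b=[b for b in bars(m,im,44) if b[0]=="pale"]; print(b)
E
```

```text
t 39.5 tcp [ 534.9 -319.4  200. ] rpy [ 3.141e+00  1.000e-03 -1.720e+00] F [0.1 0.2 0.2] op 0.999
[]
```

View pics/l.png

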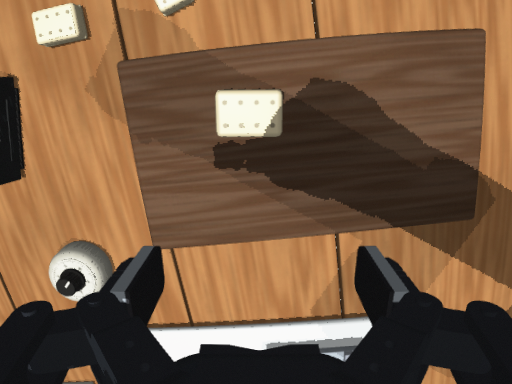

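```bash
python3 - <<'E'
from h import *
import pickle
m,im=pickle.load(open("l.pkl","rb"))
w=onz(m,[(216,90.5),(282,91),(282,136),(216.5,137)],44)[:,:2]; c=w.mean(0); d=w[1]-w[0]; d2=w[2]-w[3]
yaw=np.arctan2(d[1]+d2[1],d[0]+d2[0]); print(c,np.hypot(*d),np.hypot(*(w[3]-w[0])))
a=(yaw+np.pi/2)%np.pi-np.pi/2; ry=a-np.pi/2; print("tool yaw",ry)
R=[np.pi,0,ry]
bot.move_ptp([*c,90],R)
print(bot.movel([*c,12],R,max_speed=70,threshold=6)); st()
bot.grip(0.0,30); s=st()
bot.movel([*c,150],R,max_speed=120); st(); m,im=snap("wrist","l3")
cv2.imwrite("pics/l3c.png",cv2.resize(im[190:350,150:370],None,fx=3.5,fy=3.5,interpolation=cv2.INTER_CUBIC))
E
```

```text
[ 534.76091046 -373.58914892] 57.31757187573534 40.57064832996746
tool yaw -1.7195499501994291
False
t 41.4 tcp [ 535.2 -373.9   12.6] rpy [-3.141e+00 -1.000e-03 -1.720e+00] F [ 0.1  0.5 -0.8] op 1.001
t 41.7 tcp [ 535.2 -373.9   12.7] rpy [-3.141e+00 -1.000e-03 -1.720e+00] F [0.2 1.1 3.2] op 0.697
t 43.0 tcp [ 534.3 -373.2  149. ] rpy [ 3.14e+00  1.00e-03 -1.72e+00] F [ 0.6  0.2 -0.8] op 0.697
```

View pics/l3c.png

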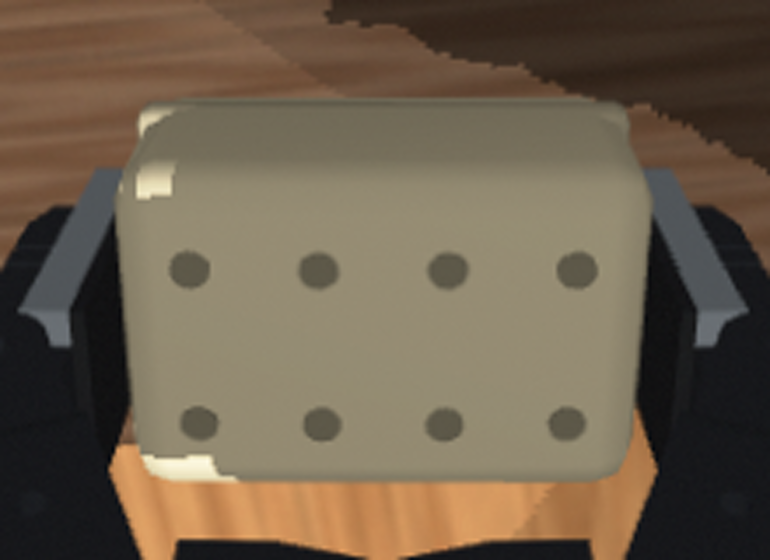

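```bash
python3 - <<'E'
from h import *
R=[np.pi,0,TH+np.pi/2]
p=g2w(-50,105.45-73)
bot.move_ptp([*p,190],R); st(); m,im=snap("wrist","m")
for y in (-46,-4):
    for x in (-30,30): print(y,x,proj(m,[*g2w(-50+x,105.45+y),80]).round())
E
```

```text
t 46.2 tcp [530.8  60.5 190. ] rpy [3.142 0.    1.485] F [-0.5  0.2 -1.3] op 0.699
-46 -30 [[221. 152.]]
-46 30 [[299. 152.]]
-4 -30 [[219.  96.]]
-4 30 [[301.  96.]]
```

View pics/m.png

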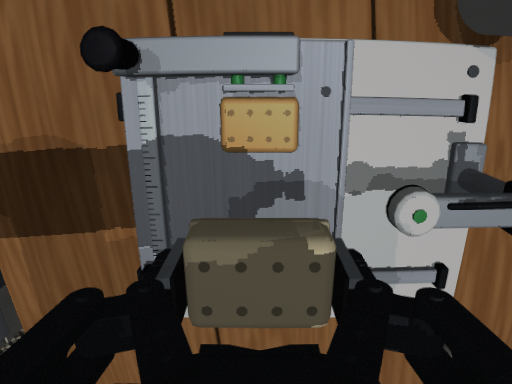

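```bash
python3 - <<'E'
from h import *
R=[np.pi,0,TH+np.pi/2]
p=g2w(-50,105.45-73)
bot.movel([*p,60],R,max_speed=100)
print(bot.movel([*p,46.5],R,max_speed=25,threshold=4)); st()
bot.grip(1.0); bot.movel([*p,190],R,max_speed=150); st()
m,im=snap("wrist","n")
E
```

```text
True
t 48.2 tcp [530.8  60.7  48.6] rpy [ 3.141 -0.     1.485] F [0.4 0.4 4.2] op 0.694
t 49.7 tcp [530.   60.7 189.1] rpy [-3.14   0.     1.485] F [-0.7 -1.1 -0.6] op 0.999
```

View pics/n.png

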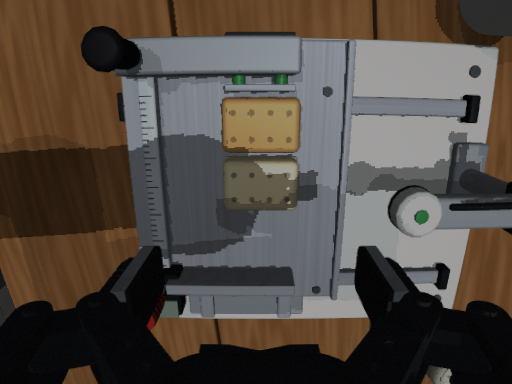

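```bash
python3 - <<'E'
from h import *
R=[np.pi,0,TH+np.pi]
bot.grip(0.5,40)
k=g2w(-139.4,-62)
bot.move_ptp([*k,180],R)
print(bot.movel([*k,93],R,max_speed=100,threshold=8)); st()
bot.grip(0.0,40); s=st(); print("post",w2g(s["tcp_pos"]))
z=s["tcp_pos"][2]
for jaw in (90,80):
    bot.movel([*g2w(-139.4,105.45-8-jaw),z],R,max_speed=60 if jaw==90 else 15); bot.dwell(0.3)
    s=st(); print("jaw",97.45-w2g(s["tcp_pos"])[1])
snap("side","o_side"); m,im=snap("scene","o")
cv2.imwrite("pics/o_c.png",cv2.resize(im[150:245,225:325],None,fx=6,fy=6,interpolation=cv2.INTER_CUBIC))
E
```

```text
False
t 52.8 tcp [434.  -25.8  93.4] rpy [-3.141e+00  1.000e-03  3.056e+00] F [ 0.  -0.2  0.5] op 0.499
t 53.1 tcp [434.  -25.8  93.6] rpy [-3.142e+00  1.000e-03  3.056e+00] F [-1.4  0.2  5.1] op 0.218
post [-138.90757591  -62.00850809]
t 54.8 tcp [439.9  42.   93.7] rpy [-3.138e+00  1.000e-03  3.055e+00] F [ 0.8 -5.9  0.1] op 0.223
jaw 91.4342322507932
t 55.9 tcp [440.7  51.5  93.7] rpy [-3.137e+00  1.000e-03  3.054e+00] F [ 0.6 -6.6  0.3] op 0.221
jaw 81.90389042904971
```

View pics/o_c.png

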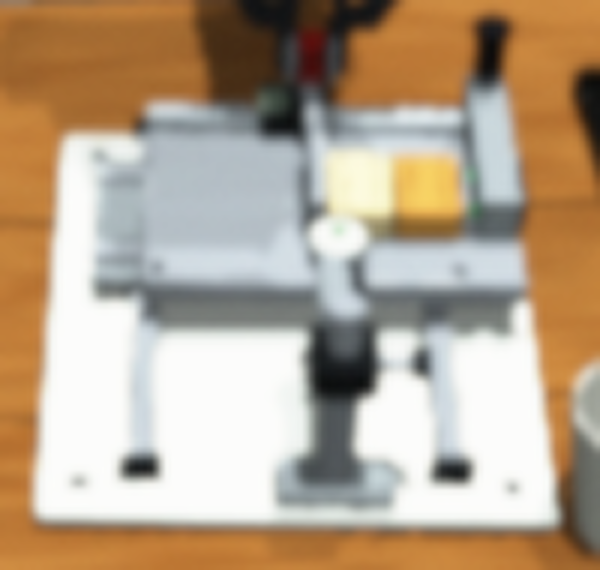

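```bash
python3 - <<'E'
from h import *
R=[np.pi,0,TH+np.pi]
z=bot.get_state()["tcp_pos"][2]
bot.movel([*g2w(-139.0,105.45-8-76.6),z],R,max_speed=10); bot.dwell(0.6)
s=st(); print("jaw",97.45-w2g(s["tcp_pos"])[1])
bot.grip(0.5); bot.dwell(0.2); s=st(); t=s["tcp_pos"]; bot.movel([*t[:2],200],R)
p=g2w(-50,105.45-100)
R2=[np.pi,0,TH+np.pi/2]; bot.move_ptp([*p,200],R2); m,im=snap("wrist","p"); import pickle; pickle.dump((m,im),open("p.pkl","wb")); st()
cv2.imwrite("pics/p_c.png",cv2.resize(im[10:210,110:360],None,fx=3,fy=3,interpolation=cv2.INTER_CUBIC))
E
```

```text
t 57.1 tcp [440.9  54.4  93.7] rpy [-3.136  0.     3.054] F [-1.  -8.7  0.7] op 0.224
jaw 78.9519746527395
t 57.6 tcp [441.1  56.9  93.7] rpy [3.141 0.    3.056] F [-0.4 -0.4 -0.4] op 0.499
t 59.9 tcp [528.   33.9 199.6] rpy [-3.141  0.     1.485] F [ 1.1 -0.2 -1.3] op 0.502
```

View pics/p_c.png

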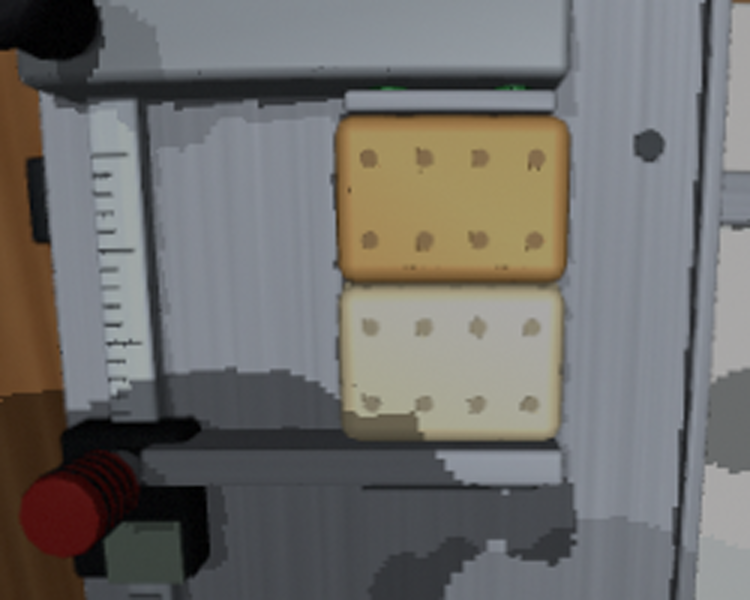

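```bash
python3 - <<'E'
from h import *
R=[np.pi,0,TH+np.pi]
k=g2w(-139.5,130.45)
bot.grip(0.55,60)
bot.move_ptp([*k,210],R)
print(bot.movel([*k,98],R,max_speed=100,threshold=8)); st()
bot.grip(0.0,60); bot.dwell(.2); s=st(); g0=w2g(s["tcp_pos"]); z=s["tcp_pos"][2]; print("knob",g0)
np.save("g0.npy",[*g0,z])
bot.movel([*g2w(g0[0]+111,g0[1]),z],R,max_speed=50); bot.dwell(.2); s=st(); print(w2g(s["tcp_pos"])-g0)
E
```

```text
False
t 62.6 tcp [450.5 166.1  98.5] rpy [3.141e+00 1.000e-03 3.056e+00] F [ 0.4 -0.3  0.6] op 0.553
t 63.1 tcp [450.4 166.   98.7] rpy [3.141e+00 1.000e-03 3.056e+00] F [-1.6 -0.8  6.8] op 0.266
knob [-139.01969497  130.54107255]
t 65.7 tcp [559.5 156.7  98.8] rpy [-3.142e+00 -3.000e-03  3.056e+00] F [-5.6 -0.5  5.2] op 0.261
[1.09479361e+02 2.86365255e-02]
```

```bash
cat >> h.py <<'E'
def goto(tx,ty,speed=40):
    """drive the knob to (tx,ty) relative to its home grip position, with feedback on the lag"""
    R=[np.pi,0,TH+np.pi]; g0=np.load("g0.npy"); z=g0[2]; c=np.array([tx,ty],float)
    cmd=c.copy()
    for i in range(4):
        bot.movel([*g2w(*(g0[:2]+cmd)),z],R,max_speed=speed if i==0 else 12); bot.dwell(.15)
        e=c-(w2g(bot.get_state()["tcp_pos"])-g0[:2])
        if np.abs(e).max()<0.7: break
        cmd=cmd+e
    s=st(); print("rel",w2g(s["tcp_pos"])-g0[:2])
E
python3 - <<'E'
from h import *
goto(110,-24.5)
bot.dwell(0.9)
m,im=snap("scene","q"); snap("side","q_side"); snap("wrist","q_w")
cv2.imwrite("pics/q_c.png",cv2.resize(im[140:240,225:325],None,fx=6,fy=6,interpolation=cv2.INTER_CUBIC))
im=cv2.imread("pics/q_side.png"); cv2.imwrite("pics/q_s.png",cv2.resize(im[140:240,195:315],None,fx=6,fy=6,interpolation=cv2.INTER_CUBIC))
E
```

```text
t 67.3 tcp [557.5 132.7  98.9] rpy [ 3.132e+00 -1.000e-03  3.059e+00] F [-2.3 13.2  2.3] op 0.265
rel [109.49698105 -24.06656354]
```

View pics/q_c.png

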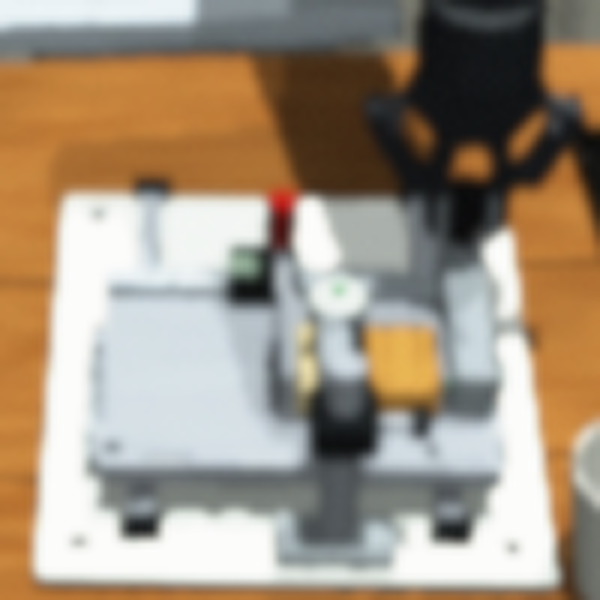

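View pics/q_s.png

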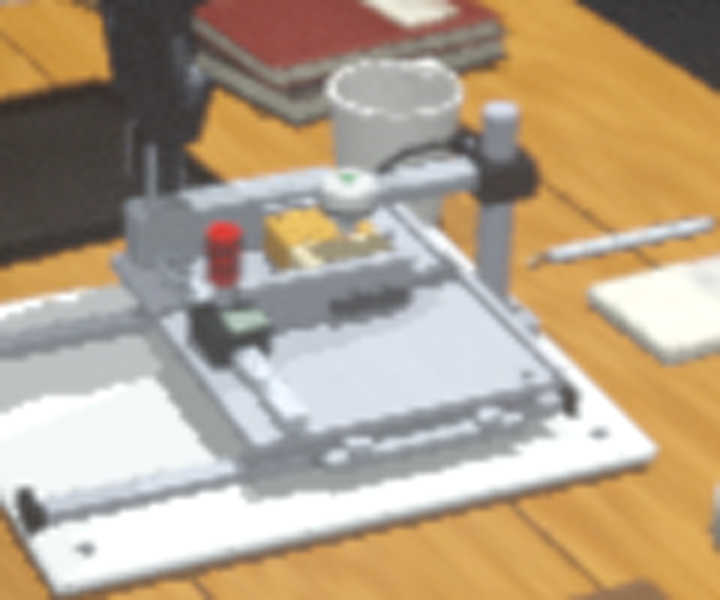

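```bash
python3 - <<'E'
from h import *
m=imaging.camera_model("scene")
f=lambda x,y,z: w2g(onz(m,(x/6+225,y/6+140),z)[0]).round(1)
print("reader",f(338,290,126)); print("gold back L,R",f(370,325,80),f(436,325,80),"front L,R",f(370,393,80),f(440,393,80)); print("pale L",f(299,325,80), f(296,398,80))
m=imaging.camera_model("side")
f=lambda x,y,z: w2g(onz(m,(x/6+195,y/6+140),z)[0]).round(1)
print("side reader",f(348,177,126),"gold/pale edge near",f(303,248,80),f(293,268,52))
E
```

```text
reader [62.3 26.1]
gold back L,R [38.1 48.3] [37.2 87.8] front L,R [99.6 45.5] [98.7 86.1]
pale L [39.1  5.9] [104.9   2.5]
side reader [61.7 25.8] gold/pale edge near [37.3 34. ] [42.8 61.3]
```

View pics/q_w.png

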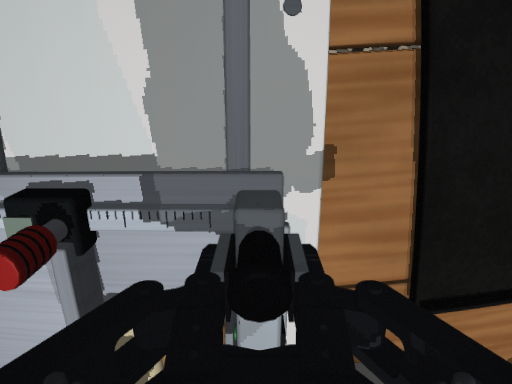

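```bash
python3 - <<'E'
from h import *
goto(107.5,-24.5); bot.dwell(0.9)
goto(108.5,-66.5); bot.dwell(1.1)
m,im=snap("scene","r"); snap("side","r_side")
cv2.imwrite("pics/r_c.png",cv2.resize(im[140:240,225:325],None,fx=6,fy=6,interpolation=cv2.INTER_CUBIC))
E
```

```text
t 69.2 tcp [555.4 132.7  98.9] rpy [3.140e+00 1.000e-03 3.056e+00] F [ 5.2  2.9 -2.6] op 0.264
rel [107.42808055 -24.16571789]
t 72.4 tcp [552.6  90.7  98.8] rpy [ 3.132 -0.004  3.058] F [-2.9 14.   5.2] op 0.264
rel [108.22505968 -66.29598332]
```

View pics/r_c.png

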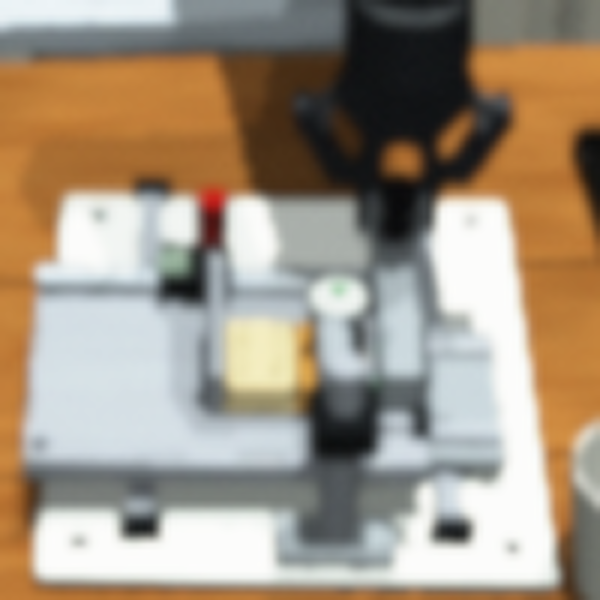

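```bash
python3 - <<'E'
from h import *
m=imaging.camera_model("scene")
f=lambda x,y,z: w2g(onz(m,(x/6+225,y/6+140),z)[0]).round(1)
print("reader",f(338,290,126)); print("pale back L,R",f(228,320,80),f(297,320,80),"front L,R",f(224,390,80),f(298,390,80))
E
```

```text
reader [62.3 26.1]
pale back L,R [ 35.5 -36.4] [34.5  4.8] front L,R [ 98.8 -38.9] [97.9  3.9]
```

```bash
python3 - <<'E'
from h import *
goto(105.5,-66.5); bot.dwell(0.9)
goto(0.5,-66.3); bot.dwell(0.5)
R=[np.pi,0,TH+np.pi]
bot.grip(0.55); s=st(); t=s["tcp_pos"]; print(w2g(t))
bot.movel([*t[:2],220],R)
ry=105.45-66.3
p=g2w(-50,ry-100)
bot.move_ptp([*p,220],[np.pi,0,TH+np.pi/2]); m,im=snap("wrist","s"); import pickle; pickle.dump((m,im),open("s.pkl","wb")); st()
for x,y,z in ((-90,25,139-52),(-90,-8-78.9,73)): print(proj(m,[*g2w(-50+x,ry+y),52+z]))
E
```

```text
t 74.1 tcp [549.6  90.8  98.8] rpy [ 3.141e+00 -1.000e-03  3.055e+00] F [1.3 1.2 2.1] op 0.264
rel [105.25084127 -66.42751359]
t 79.2 tcp [444.5  99.9  98.7] rpy [-3.140e+00 -1.000e-03  3.055e+00] F [ 0.6 -5.3  3.5] op 0.266
rel [ -0.27996593 -66.38142427]
t 80.0 tcp [444.2 100.9  98.4] rpy [ 3.141e+00 -1.000e-03  3.056e+00] F [-1.1 -0.1 -0. ] op 0.548
[-139.64293028   65.09593375]
t 82.2 tcp [522.2 -31.8 219.6] rpy [-3.141 -0.     1.486] F [ 0.3 -0.3  0.4] op 0.550
[[118.40447384   9.01672612]]
[[140.22714998 175.17273723]]
```

View pics/s.png

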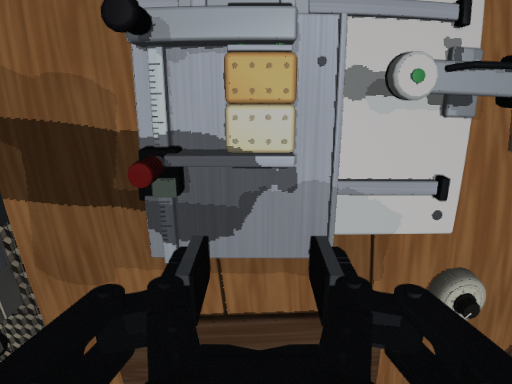

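```bash
python3 - <<'E'
from h import *
import pickle
m,im=pickle.load(open("s.pkl","rb"))
r=w2g(onz(m,(417.5,75.5),126)[0]); gc=w2g(onz(m,[(227,54),(296,54),(296,103),(226,103)],80).mean(0)); pc=w2g(onz(m,[(227,105),(295,105),(294,152),(227,152)],80).mean(0)); print(r,gc,pc,r-gc)
R=[np.pi,0,TH+np.pi]
ry=105.45-66.38
k=g2w(-139.4,ry-8-78.5)
bot.grip(0.5,40)
bot.move_ptp([*k,180],R)
print(bot.movel([*k,93],R,max_speed=100,threshold=8)); st()
bot.grip(0.0,40); s=st(); g=w2g(s["tcp_pos"]); print("jaw",ry-8-g[1]); z=s["tcp_pos"][2]; j=ry-8-g[1]
bot.movel([*g2w(g[0],g[1]-(164.5-j)),z],R,max_speed=70,threshold=20); s=st(); print("jaw",ry-8-w2g(s["tcp_pos"])[1])
bot.grip(0.5); t=bot.get_state()["tcp_pos"]; bot.movel([*t[:2],200],R)
bot.grip(1.0)
p=g2w(-50,ry-100)
bot.move_ptp([*p,190],[np.pi,0,TH+np.pi/2]); m,im=snap("wrist","u"); import pickle; pickle.dump((m,im),open("u.pkl","wb")); st()
E
```

```text
[58.53651823 24.04280878] [-49.72759175  21.61274229] [-50.11247385 -19.12092536] [108.26410998   2.43006649]
False
t 84.9 tcp [435.2 -11.3  93.4] rpy [-3.142e+00  1.000e-03  3.056e+00] F [ 0.4 -0.4  0.1] op 0.500
t 85.2 tcp [435.3 -11.7  93.6] rpy [-3.141e+00  1.000e-03  3.055e+00] F [-0.5 -1.1  5.5] op 0.220
jaw 78.91724727906143
t 86.6 tcp [428.1 -95.5  93.7] rpy [3.138e+00 1.000e-03 3.056e+00] F [0.4 5.6 1.9] op 0.222
jaw 163.0017252050185
t 89.9 tcp [522.5 -32.5 190. ] rpy [-3.142  0.     1.485] F [0.9 0.3 0.3] op 0.998
```

View pics/u.png

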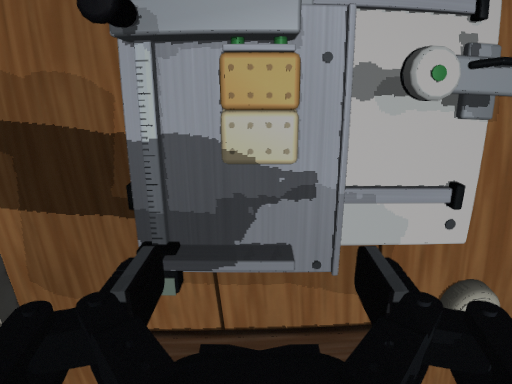

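```bash
python3 - <<'E'
from h import *
import pickle
m,im=pickle.load(open("d.pkl","rb"))
w=onz(m,[(3,62),(113,55),(133,252),(28,252)],15)[:,:2]; print(w.round(),w[1:3].mean(0), [np.hypot(*(w[i]-w[(i+1)%4])) for i in range(4)])
m,im=pickle.load(open("g.pkl","rb"))
w=onz(m,[(0,32),(137,8),(176,242),(52,252)],15)[:,:2]; print(w.round(),w.mean(0), [np.hypot(*(w[i]-w[(i+1)%4])) for i in range(4)])
m,im=pickle.load(open("u.pkl","rb"))
for px in ([(220,52),(300,52),(299,109),(221,109)],[(221,110),(298,110),(298,163),(221,163)]): print(w2g(onz(m,px,80).mean(0)))
E
```

```text
[[669. 440.]
 [669. 251.]
 [337. 255.]
 [332. 461.]] [502.81747004 253.27065417] [np.float64(189.08400455788887), np.float64(331.77799956732406), np.float64(206.35134579120734), np.float64(337.2642029029302)]
[[668. 454.]
 [667. 253.]
 [339. 252.]
 [336. 458.]] [502.47230178 354.32569112] [np.float64(200.44479489707567), np.float64(328.1606067741031), np.float64(205.90118219875015), np.float64(331.89969344284486)]
[-50.17131154  18.68396582]
[-50.58120565 -22.45813005]
```

```bash
cat >> h.py <<'E'
def totray(gx,gy,tx,ty,tag):
    R=[np.pi,0,TH+np.pi/2]; p=g2w(gx,gy)
    bot.move_ptp([*p,140],R)
    print(bot.movel([*p,49],R,max_speed=80,threshold=6)); bot.grip(0.0,30); st()
    bot.movel([*p,150],R,max_speed=120); st()
    snap("wrist",tag+"_held")
    bot.move_ptp([tx,ty,120],R)
    bot.movel([tx,ty,15],R,max_speed=100)
    print(bot.movel([tx,ty,-3],R,max_speed=25,threshold=4)); st()
    bot.grip(1.0); st(); bot.movel([tx,ty,150],R,max_speed=150)
E
python3 - <<'E'
from h import *
totray(-50.2,-22,560,355,"v")
R=[np.pi,0,TH+np.pi/2]
p=g2w(-50,-50); bot.move_ptp([*p,190],R); snap("wrist","w"); snap("scene","w_s"); st()
E
```

```text
False
t 91.9 tcp [526.2   6.4  49.6] rpy [3.141 0.    1.485] F [-1.5  1.1  6.3] op 0.698
t 92.9 tcp [525.2   6.5 149.2] rpy [-3.14  -0.     1.485] F [ 0.5  0.4 -0.6] op 0.699
True
t 96.0 tcp [ 5.597e+02  3.549e+02 -4.000e-01] rpy [-3.141  0.     1.485] F [-1.   0.2  4.1] op 0.692
t 96.4 tcp [558.9 354.5  -1.4] rpy [-3.139e+00  1.000e-03  1.485e+00] F [-0.1  0.5 -0.5] op 0.999
t 99.1 tcp [523.9 -20.4 189.8] rpy [-3.141 -0.     1.487] F [ 1.   0.1 -0.1] op 0.999
```

```bash
python3 -c "
import cv2,numpy as np
a=[cv2.imread('pics/%s.png'%n) for n in ('v_held','w','w_s')]
a[2]=cv2.resize(a[2][130:260,220:400],(512,384))
cv2.imwrite('pics/w3.png',cv2.resize(np.vstack([np.hstack(a[:2]),np.hstack([a[2],a[2]*0])]),(800,600)))"
```

```text
(no output)
```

View pics/w3.png

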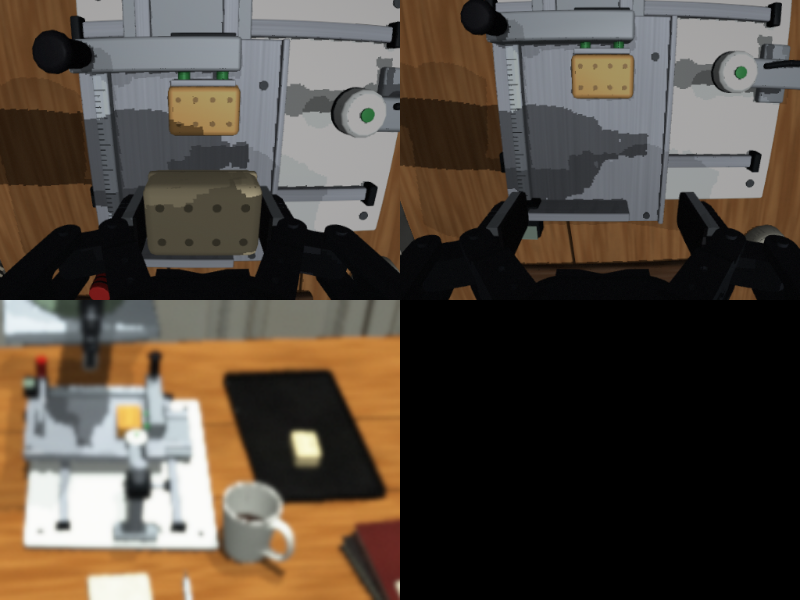

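```bash
python3 - <<'E'
from h import *
totray(-50.2,19,445,355,"x")
bot.move_ptp([430,230,330],[np.pi,0,TH+np.pi/2]); bot.dwell(.3); snap("wrist","y"); snap("scene","y_s"); st()
a=[cv2.imread('pics/%s.png'%n) for n in ('y','y_s')]
a[1]=cv2.resize(a[1][130:260,220:400],(512,384))
cv2.imwrite('pics/y2.png',cv2.resize(np.hstack(a),(800,300)))
E
```

```text
False
t 101.2 tcp [529.7  47.3  49.6] rpy [ 3.141 -0.     1.485] F [-0.7 -0.4  4.8] op 0.695
t 102.2 tcp [528.7  47.3 149.2] rpy [-3.14   0.     1.485] F [-0.1 -0.6 -0. ] op 0.693
True
t 105.2 tcp [ 4.447e+02  3.549e+02 -4.000e-01] rpy [-3.141  0.     1.485] F [-0.8  0.4  4.8] op 0.691
t 105.6 tcp [444.1 354.5  -1.1] rpy [-3.140e+00  1.000e-03  1.485e+00] F [-0.3 -0.4  0. ] op 1.000
t 108.1 tcp [429.8 230.3 329.3] rpy [-3.14   0.     1.485] F [ 0.4 -0.4 -0.1] op 1.000
```

View pics/y2.png

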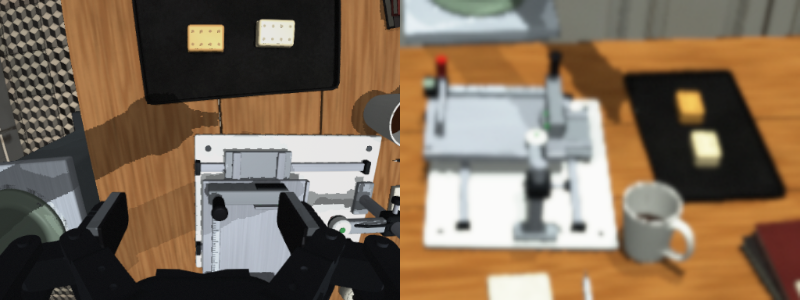

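```bash
python3 - <<'E'
from h import *
print(bot.sign_off())
E
```

```text
the job is handed in; nothing more can be done
None
```

The job is handed in, at about 108 s of the 210 s allowed. Only two of the four bars were on the board at the start, the pale and the golden one. The smaller pale look-alikes beside the board were left alone.

**What I did:**
1. **Loading and clamping:** I pulled the carriage home, opened the jaw, laid both bars in the row and shut the jaw on them. By the robot's own position reading the jaw stood at 79 mm, which puts the anvil about 5 mm in.
2. **Readings:** I stood the pale bar under the reader, then the golden one.
3. **Unloading:** I pulled the carriage home still clamped, opened the jaw to 163 mm, and laid both bars on the tray.

**Last checks:**
- **Bars and carriage:** The final pictures show both bars flat and apart on the tray, the jaw wide open and the carriage where I left it at home. The mug stands where it was; I did not check the timer separately.
- **Reader alignment:** The wrist camera put the golden bar within about 3 mm of the reader. The scene camera was blurrier and suggested about 4 mm off along x for both bars. I therefore held each bar at two slightly different x positions, and all of these estimates are within the 8 mm limit.
- **Not measured directly:** The anvil depth comes from the jaw position, not from a reading of the anvil itself.
- **Replanned move:** The first attempt to open the jaw failed because the last joint was near its limit. Nothing moved, and I regripped half a turn round.

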